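Close the curing box and hold its lamp dial at full

TASK

The mended drawer knob is in the UV curing box: slide the box's flat cover fully shut over it first, and only then turn the spring-return lever dial on the switch pod clockwise, past its first two clicks to the third. The lamp burns only while the dial is held, so finish with the fingers still holding the lever at the third click against its spring, do not let go. Leave the cover shut and the other things on the bench where they are.

Things in the scene. Friction and masses are not known exactly. Their poses are not given: they have to be found in the camera images.
- cure_box: UV curing box fixed to the bench: grey, 150 (its x) x 270 (its y) x 75 mm tall; steel side rails and a stop bar at its +y end reach 88 mm. Origin: centre of its underside, z up, yaw within 0.4 rad; it stands left or right, the switch pod on the other side. The +y half of its top is the open compartment (110 x 115 mm, floor at 20 mm); the -y half a deck where the cover is parked.
- cover (a joint): slide of the flat aluminium cover (130 x 130 x 6 mm) on the curing box, in m: 0 = fully open, 0.12 = fully shut at its stop; grows as the cover moves along the box's +y. Starts at 0 to 0.03, stays where it is left, needs about 2 N to slide.
- cover_grip (a point): centre of the top face of the cover's black handle, 110 mm above the bench. The handle is an upright rib in the middle of the cover: 70 mm along the box's x, 14 mm thick along the box's y, 28 mm high over the cover's top face (82 mm above the bench). At joint value q it is at x 0, y -0.062 + q in the box's frame.
- turned_knob: small dark wooden turned drawer knob, 36 mm diameter, 33 mm high, the repaired piece, standing in the box's compartment, below the cover; origin at the centre of its underside. It is to stay there.
- pod: lamp switch pod fixed to the bench: grey block 170 x 170 mm, 50 mm high, with the lever dial on top, its vertical axis through the pod's centre. Origin: centre of its underside, z up; yaw within 0.4 rad. Small flush marks on its top just outside the lever's tip show rest (bright line) and the first, second and third position (one, two, three dark lines).
- dial (a joint): turn of the lever dial in rad: 0 = rest, grows CLOCKWISE seen from above. Clicks at 0.35, 0.70, 1.05; end stop at 1.12. A spring returns it to 0 from anywhere, no click holds it: 0.22 N m at 0 rising to 0.39 at the third click, plus a ripple of 0.15 N m, stiffest 0.09 rad past each click; so up to 0.5 N m, some 10 N sideways on the lever 50 mm from the axis.
- dial_lever: the black dial: hub 52 mm diameter, top 78 mm above the bench, with one radial lever, a bar 12 mm thick reaching 72 mm from the axis, 54 to 84 mm above the bench. Origin on the axis at the pod's top face (50 mm); the frame turns with the dial and at rest is parallel to the pod's. In it the lever points 210 degrees counter-clockwise from x: along (-0.866, -0.5).
- lever_grip (a point): point on the lever's top face, 50 mm from the dial's axis, 84 mm above the bench
- glue_bottle: orange plastic glue bottle, upright, 60 mm diameter, 190 mm tall; bystander; origin at the centre of its underside
- wax_jar: amber glass jar, 64 mm diameter, 60 mm tall, standing between the two pieces of equipment; bystander; origin at the centre of its underside
- tape_roll: roll of paper tape lying flat, 64 mm diameter, 22 mm high, also between the two; bystander; origin at the centre of its underside
- screwdriver: screwdriver lying on the bench near the robot; bystander; origin on the bench under it
- brush: flat brush lying on the bench at the left; bystander; origin on the bench under it
- sanding_block: cork sanding block 100 x 60 x 30 mm at the right; bystander; origin at the centre of its underside
- tin_cup: open steel cup, 72 mm diameter, 85 mm tall, at the far side; bystander; origin at the centre of its underside
There are look-alikes about, which are no part of the job. Leave any purple look-alike of the pod alone.

How it is judged:
By the outcome, as a careful person would: the job done as asked, in the order asked, and still so for the second after the job is handed in, while the arm keeps its last pose, push and grip.
It also fails if it takes over 48 s, if anything falls off the work surface, if the arm or the gripper's body presses on something with over 40 N, if the wrist force passes 120 N, or if a joint passes its speed limit or range.

ROBOT

A 6-joint arm with a two-finger parallel gripper is mounted at the origin on the work surface. World frame = base frame: x ahead of the robot, y to its left, z up, the work surface at z = 0. Lengths are in m, angles in rad, forces in N, time in s.
With the tool pointing down it reaches from about 0.425 to 0.95 m from the base axis. Payload 3.5 kg.
Tool frame: the origin (TCP) lies between the finger pads; the fingertips stand 25 mm ahead of it and the grasp point (between the pads) lies 6 mm ahead of it (ctrl.finger_overhang is the distance from the TCP to the fingertips, in m); x points along the fingers, y is the direction in which the jaws open and shut, and the axes are right-handed (so a half turn about x gives the same grasp; the last joint's range is limited). The gripper opens to 85 mm and grips with 20 to 120 N. Pads are 22 mm wide; open, the fingers measure 114 mm over their backs; the gripper's body (76 mm by 85 mm) begins 54 mm behind the grasp point. The pads swing forward as they close: fully open they stand 13 mm farther back than shut.
Start: joints at [1.056, 0.286, 1.577, -0, 1.279, -0.15], TCP at [0.241, 0.631, 0.256] pointing down, gripper open.
Joint ranges: [-2.77, 2.77], [-0.9, 2.22], [0.21, 2.48], [-1.53, 4.67], [0.24, 2.81], [-2.84, 2.84]. Speed limits (rad/s): [2.79, 2.79, 3.14, 3.14, 3.14, 3.14].

INTERFACE

Orientations are given as a unit quaternion [x, y, z, w].
In Python, from plant import ctrl gives the robot as it stands.
- The arm moves only by the tool play_rows, never from a script. Its argument "targets" is a list of rows, each an object with "delta_pos": the shift along the world's x, y, z normalised to -1 to 1, where 1 is 1000 mm, a list of three; "delta_rot": the turn, a rotation vector about the world's x, y, z normalised to -1 to 1, where 1 is pi rad, a list of three; "claw": the finger opening in mm, from 0 to 85.4. In form: [{"delta_pos": [tx, ty, tz], "delta_rot": [wx, wy, wz], "claw": claw}, ...]. A call has 1 to 20 rows; each row is the pose to reach, as a shift and turn from the pose measured when the call began, turning the shorter way round; what a row does not reach only later rows make up. A row lasts 1/12 s, in which the tool goes at most 41.7 mm and 7.16 degrees, less where a joint would pass 70% of its speed; a pose out of reach is approached as far as the arm can. A call with a number of a shift or a turn outside -1 to 1 is refused whole. A call with a gripper value outside its range is refused whole. The fingers move at their own pace and stop on an object; "newtons" is the grip in N (left out, the last holds). Time passes only in rows, so rows that repeat a pose let the fingers close. It gives the time, the measured TCP pose, the force and the opening at its end, in the units of the state.
- ctrl.get_state(): the state, without advancing time (a new reading comes with each control period).
- ctrl.read_camera(name): name is "side" or "top"; returns the picture (480x640x3 uint8, blue, green, red); there is no depth.
- ctrl.calibration(name): a dict with "fx", "fy", "cx", "cy" (pixels), "camera_from_world" (4x4, takes a point from world to camera coordinates). Camera axes: x right, y down, z forward; pixel columns grow to the right and rows downward; lengths in m; the calibration is good to about 2 mm. A picture is of the moment at which its call begins. calibration takes no time and is no camera call.
- ctrl.sign_off(): hands the job in, once; it reports no verdict.
The state is a dict: "time": time; "qpos": joint angles; "dq": joint speeds; "joint_efforts": joint torques, N m; "eef_pos": TCP position; "tcp_rot": TCP orientation; "contact_force": force on the tool from outside, world axes, zero at the start; "wrist_torque": the same for the moment, N m; "opening": opening from 0.0 (shut) to 1.0 (fully open).
Only numpy, scipy, OpenCV 4.12 (cv2) and the standard library are available. Lean on these libraries where they do the work, as an engineer would, in place of code of your own. Each camera call takes 0.05 s, during which the arm holds its last target. There are 200 camera calls.

## Working session

There is one attempt and no reset: what is moved stays moved. The work goes in short steps, Python scripts to look and compute and a tool call to move; the robot and the scene stay as the last step left them, time stands still between calls to the robot, and variables do not carry over. Pictures are saved under pics/ and viewed, about 8 in all and at most 12, crops included, and the job is handed in when it is done.

Besides the shell and the picture viewer there is one more tool, called after "Call:" by a JSON object that holds its "fn" and its "kwargs". play_rows: Moves the arm, as the interface text tells. Its arguments: {"type":"object","properties":{"targets":{"type":"array"},"newtons":{"type":"number"}},"required":["targets"]}

```bash
mkdir -p pics; ls
python3 - <<'E'
from plant import ctrl
import cv2,numpy as np
for n in("top","side"):
    cv2.imwrite(f"pics/{n}0.png",ctrl.read_camera(n)); c=ctrl.calibration(n)
    print(n,c["fx"],c["fy"],c["cx"],c["cy"],np.round(c["camera_from_world"],3).tolist())
print(ctrl.get_state(),ctrl.finger_overhang)
E
```

```text
pics
top 519.4959434709441 519.4959434709441 326.1734953354396 240.79455088254457 [[-0.024, -1.0, -0.019, 0.024], [-0.989, 0.026, -0.143, 0.535], [0.143, 0.015, -0.99, 1.194], [0.0, 0.0, 0.0, 1.0]]
side 591.2423484587147 591.2423484587147 330.5235961702335 239.36515402876228 [[-0.998, -0.068, -0.005, 0.543], [-0.031, 0.524, -0.851, 0.085], [0.061, -0.849, -0.525, 1.806], [0.0, 0.0, 0.0, 1.0]]
{'time': 0.1, 'qpos': array([ 1.05599319e+00,  2.87114622e-01,  1.57806649e+00, -1.44283891e-06,
        1.27861719e+00, -1.50020779e-01]), 'dq': array([-0.00018117, -0.00162064, -0.00306414, -0.00106073, -0.00080474,
        0.00116396]), 'joint_efforts': array([ 1.29279080e-03, -4.07298589e+01, -2.93695360e+01, -9.44038788e-05,
        3.46576482e-03,  1.71047848e-06]), 'eef_pos': array([0.24051113, 0.63009967, 0.25504099]), 'tcp_rot': array([ 0.12751866,  0.69563146, -0.12899322,  0.69512345]), 'contact_force': array([-1.09694504,  0.15401722,  0.56725223]), 'wrist_torque': array([ 0.03004924, -0.06637028,  0.04869492]), 'opening': 1.0011598854656676} 0.025
```

View pics/top0.png

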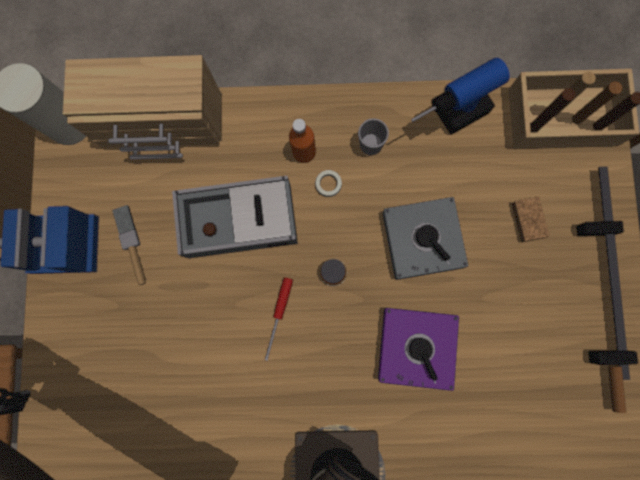

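View pics/side0.png

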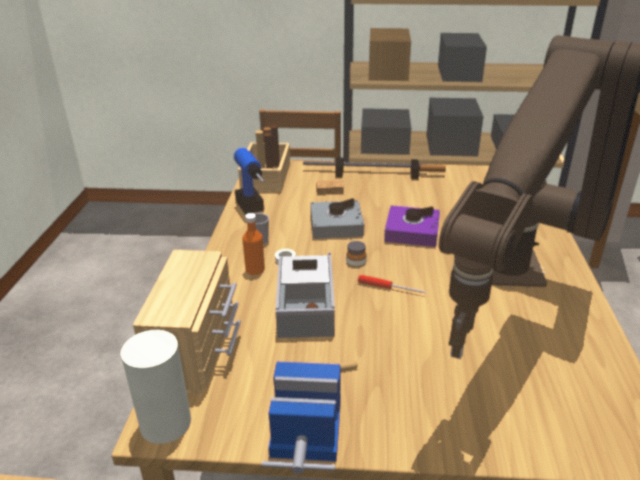

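The top view shows the grey curing box at about (236,216), with its compartment to the left (world +y), the knob at (209,229) and the cover handle at (258,210). The grey pod is at (425,238) with its lever tip near (447,257). Only the purple pod at (420,348) could be mistaken for the pod. The description says grey, so I choose (425,238). The side view agrees, and the wax jar, tape, bottle and screwdriver stand around the pieces.

```bash
cat > h.py <<'E'
import cv2,numpy as np
from plant import ctrl
def cast(n,px,z):
    c=ctrl.calibration(n);T=np.array(c["camera_from_world"]);R=T[:3,:3];o=-R.T@T[:3,3]
    px=np.atleast_2d(np.asarray(px,float))
    d=np.c_[(px[:,0]-c["cx"])/c["fx"],(px[:,1]-c["cy"])/c["fy"],np.ones(len(px))]@R
    return (o+d*((z-o[2])/d[:,2])[:,None])[:,:2]
def proj(n,P):
    c=ctrl.calibration(n);T=np.array(c["camera_from_world"]);p=np.atleast_2d(P)@T[:3,:3].T+T[:3,3]
    return np.c_[p[:,0]/p[:,2]*c["fx"]+c["cx"],p[:,1]/p[:,2]*c["fy"]+c["cy"]]
def blobs(m,x0,y0,x1,y1,amin=30):
    k=np.zeros_like(m);k[y0:y1,x0:x1]=m[y0:y1,x0:x1]
    return sorted([c for c in cv2.findContours(k,cv2.RETR_EXTERNAL,cv2.CHAIN_APPROX_NONE)[0] if cv2.contourArea(c)>amin],key=cv2.contourArea)[::-1]
E
python3 - <<'E'
from h import *
im=cv2.imread("pics/top0.png");hsv=cv2.cvtColor(im,cv2.COLOR_BGR2HSV)
blk=((hsv[...,2]<45)*255).astype(np.uint8)
wood=((hsv[...,1]>80)&(hsv[...,2]>60))
gry=((~wood)*255).astype(np.uint8)
for nm,m,r,z in(("handle",blk,(235,180,290,240),.11),("lever",blk,(395,205,460,270),.081),("pod",gry,(370,190,480,285),.05),("box",gry,(160,165,305,270),.08),("jar",gry,(310,250,355,295),.06),("tape",gry,(310,165,350,200),.02)):
    for c in blobs(m,*r)[:2]:
        b=cv2.boxPoints(cv2.minAreaRect(c));M=cv2.moments(c)
        w=cast("top",b,z)
        print(nm,cv2.contourArea(c),"cen px",M["m10"]/M["m00"],M["m01"]/M["m00"],"rect cen",w.mean(0).round(4),"corners",w.round(3).tolist())
a=im[170:300,165:485];cv2.imwrite("pics/crop0.png",cv2.resize(a,None,fx=2.5,fy=2.5,interpolation=cv2.INTER_CUBIC))
E
```

```text
handle 117.5 cen px 258.08226950354606 210.3304964539007 rect cen [0.5996 0.1619] corners [[0.632, 0.171], [0.633, 0.159], [0.567, 0.153], [0.566, 0.164]]
lever 458.5 cen px 429.99309342057427 240.00036350418029 rect cen [ 0.5138 -0.2278] corners [[0.544, -0.187], [0.566, -0.233], [0.483, -0.269], [0.462, -0.223]]
pod 5261.5 cen px 424.25844974500296 237.91624695112293 rect cen [ 0.5359 -0.2196] corners [[0.607, -0.119], [0.635, -0.298], [0.464, -0.318], [0.437, -0.143]]
box 8047.5 cen px 233.69870560215386 216.73619136377758 rect cen [0.5922 0.2245] corners [[0.658, 0.375], [0.688, 0.095], [0.526, 0.076], [0.496, 0.351]]
jar 451.0 cen px 332.4464153732446 270.7361419068736 rect cen [ 0.4616 -0.0013] corners [[0.49, 0.026], [0.489, -0.03], [0.433, -0.028], [0.435, 0.027]]
tape 545.0 cen px 328.08990825688073 182.84128440366973 rect cen [0.6811 0.0032] corners [[0.715, 0.034], [0.713, -0.03], [0.648, -0.028], [0.649, 0.036]]
```

View pics/crop0.png

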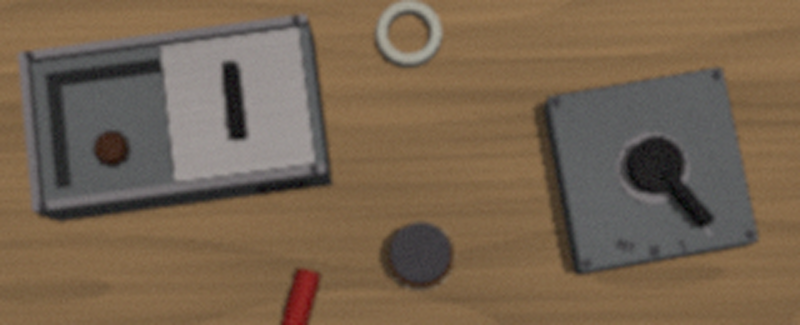

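Run:
```python
from h import *
from scipy.spatial.transform import Rotation as R
s=ctrl.get_state();A=R.from_quat(s["tcp_rot"]).as_matrix();print("tool axes (cols)",A.round(3).tolist())
f=lambda x,y:(165+x/2.5,170+y/2.5)
print("hub",cast("top",[f(655,165)],.078),"tip",cast("top",[f(706,222)],.084))
pc=cast("top",[f(548,100),f(720,72),f(755,240),f(580,271)],.05);print("pod",pc.round(4).tolist(),pc.mean(0))
for a,b in((0,3),(1,2)):print("x-yaw",np.arctan2(*(pc[a]-pc[b])[::-1]))
for a,b in((0,1),(3,2)):print("y-yaw",np.arctan2(*(pc[a]-pc[b])[::-1])-np.pi/2)
m=cast("top",[f(708,232),f(683,243),f(653,250),f(625,243)],.05);h=pc.mean(0)
print("mark angles deg",np.degrees(np.arctan2(*(m-h).T[::-1]))%360)
bc=cast("top",[f(24,55),f(303,18),f(325,172),f(42,212)],.088);print("box",bc.round(4).tolist(),bc.mean(0))
for a,b in((0,1),(3,2)):print("y-yaw",np.arctan2(*(bc[a]-bc[b])[::-1])-np.pi/2)
print("handle",cast("top",[f(234,101)],.11), "bottle", cast("top",[(304,153)],.0))
```

```text
tool axes (cols) [[-0.001, 0.357, 0.934], [-0.002, 0.934, -0.357], [-1.0, -0.002, -0.0]]
hub [[ 0.5347062  -0.22103295]] tip [[ 0.48041629 -0.26324713]]
pod [[0.6038, -0.1284], [0.6262, -0.292], [0.466, -0.315], [0.4413, -0.1516]] [ 0.53431807 -0.22176399]
x-yaw 0.1416337851755679
x-yaw 0.14240716999504865
y-yaw 0.13650902341195637
y-yaw 0.1497738442319072
mark angles deg [220.02468367 200.86981309 178.74178822 158.15848937]
box [[0.6521, 0.359], [0.6799, 0.0992], [0.5348, 0.081], [0.5049, 0.3399]] [0.59295252 0.2197978 ]
y-yaw 0.10653008054864488
y-yaw 0.11515243639655237
handle [[0.59858127 0.16064009]] bottle [[0.76528194 0.06168266]]
```

Call:
{"fn": "play_rows", "kwargs": {"targets": [{"delta_pos": [0.08,-0.104,0],"delta_rot": [0,0,0.04],"claw": 50},{"delta_pos": [0.17,-0.22,0],"delta_rot": [0,0,0.08],"claw": 50},{"delta_pos": [0.3585,-0.469,-0.055],"delta_rot": [0,0,0.1506],"claw": 50},{"delta_pos": [0.3585,-0.469,-0.055],"delta_rot": [0,0,0.1506],"claw": 50},{"delta_pos": [0.3585,-0.469,-0.055],"delta_rot": [0,0,0.1506],"claw": 50},{"delta_pos": [0.3585,-0.469,-0.055],"delta_rot": [0,0,0.1506],"claw": 50},{"delta_pos": [0.3585,-0.469,-0.055],"delta_rot": [0,0,0.1506],"claw": 50},{"delta_pos": [0.3585,-0.469,-0.055],"delta_rot": [0,0,0.1506],"claw": 50},{"delta_pos": [0.3585,-0.469,-0.055],"delta_rot": [0,0,0.1506],"claw": 50},{"delta_pos": [0.3585,-0.469,-0.055],"delta_rot": [0,0,0.1506],"claw": 50},{"delta_pos": [0.3585,-0.469,-0.055],"delta_rot": [0,0,0.1506],"claw": 50},{"delta_pos": [0.3585,-0.469,-0.055],"delta_rot": [0,0,0.1506],"claw": 50},{"delta_pos": [0.3585,-0.469,-0.055],"delta_rot": [0,0,0.1506],"claw": 50},{"delta_pos": [0.3585,-0.469,-0.055],"delta_rot": [0,0,0.1506],"claw": 50},{"delta_pos": [0.3585,-0.469,-0.055],"delta_rot": [0,0,0.1506],"claw": 50},{"delta_pos": [0.3585,-0.469,-0.055],"delta_rot": [0,0,0.1506],"claw": 50},{"delta_pos": [0.3585,-0.469,-0.055],"delta_rot": [0,0,0.1506],"claw": 50},{"delta_pos": [0.3585,-0.469,-0.055],"delta_rot": [0,0,0.1506],"claw": 50},{"delta_pos": [0.3585,-0.469,-0.055],"delta_rot": [0,0,0.1506],"claw": 50}], "newtons": 30}}

```text
time: 1.68
eef_pos: [0.5981, 0.1626, 0.2001]
tcp_rot: [-0.04, 0.706, 0.038, 0.706]
contact_force: [-1.3, 0.4, 0.6]
opening: 0.585
```

Run:
```python
from h import *
im=ctrl.read_camera("side");cv2.imwrite("pics/side1.png",cv2.resize(im[170:350,230:430],None,fx=3.5,fy=3.2,interpolation=cv2.INTER_CUBIC))
s=ctrl.get_state();print(s["eef_pos"],s["qpos"])
p=s["eef_pos"]-[0,0,.025];print("tip px",proj("side",p),"handle px",proj("side",[.599,.161,.11]), proj("side",[.599,.161,.082]))
```

```text
[0.59817783 0.16260884 0.20023621] [ 0.10262319  0.2173373   1.76587148 -0.00207223  1.15873263 -1.57777713]
tip px [[306.39493019 240.32164543]] handle px [[306.7836352  259.90084572]] [[307.04517854 268.18996689]]
```

View pics/side1.png

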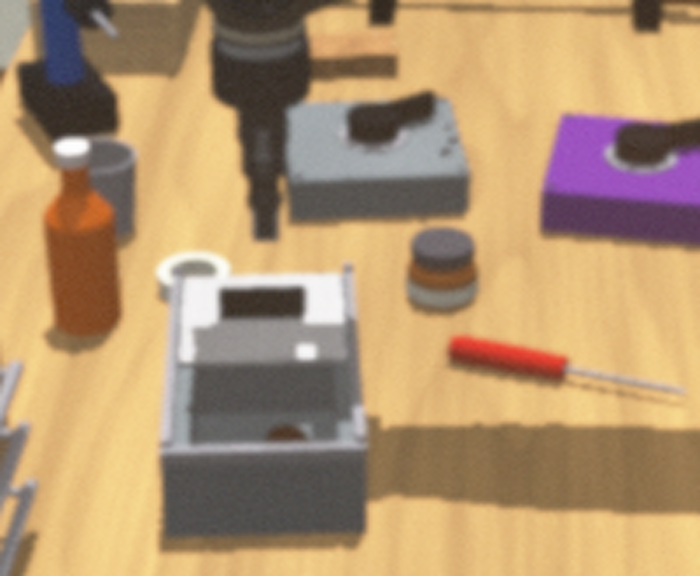

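The side view shows the gripper above and in line with the handle, which is at about pixel (305,264) against a predicted (307,264). I'll descend and grip the rib.

Call:
{"fn": "play_rows", "kwargs": {"targets": [{"delta_pos": [0.001,-0.001,-0.03],"delta_rot": [0,0,0],"claw": 50},{"delta_pos": [0.001,-0.001,-0.06],"delta_rot": [0,0,0],"claw": 50},{"delta_pos": [0.001,-0.001,-0.08],"delta_rot": [0,0,0],"claw": 50},{"delta_pos": [0.001,-0.001,-0.087],"delta_rot": [0,0,0],"claw": 50},{"delta_pos": [0.001,-0.001,-0.087],"delta_rot": [0,0,0],"claw": 50},{"delta_pos": [0.001,-0.001,-0.087],"delta_rot": [0,0,0],"claw": 10},{"delta_pos": [0.001,-0.001,-0.087],"delta_rot": [0,0,0],"claw": 10},{"delta_pos": [0.001,-0.001,-0.087],"delta_rot": [0,0,0],"claw": 10},{"delta_pos": [0.001,-0.001,-0.087],"delta_rot": [0,0,0],"claw": 10},{"delta_pos": [0.001,-0.001,-0.087],"delta_rot": [0,0,0],"claw": 10},{"delta_pos": [0.001,-0.001,-0.087],"delta_rot": [0,0,0],"claw": 10},{"delta_pos": [0.001,-0.001,-0.087],"delta_rot": [0,0,0],"claw": 10}], "newtons": 30}}

```text
time: 2.73
eef_pos: [0.6005, 0.1621, 0.1157]
tcp_rot: [-0.039, 0.705, 0.039, 0.707]
contact_force: [-0.9, 0.7, 6.0]
opening: 0.154
```

Call:
{"fn": "play_rows", "kwargs": {"targets": [{"delta_pos": [-0.001,0.01,0.0],"delta_rot": [0,0,0],"claw": 10},{"delta_pos": [-0.0027,0.025,0.0],"delta_rot": [0,0,0],"claw": 10},{"delta_pos": [-0.0043,0.04,0.0],"delta_rot": [0,0,0],"claw": 10},{"delta_pos": [-0.006,0.055,0.0],"delta_rot": [0,0,0],"claw": 10},{"delta_pos": [-0.0075,0.07,0.0],"delta_rot": [0,0,0],"claw": 10},{"delta_pos": [-0.009,0.084,0.0],"delta_rot": [0,0,0],"claw": 10},{"delta_pos": [-0.0103,0.095,0.0],"delta_rot": [0,0,0],"claw": 10},{"delta_pos": [-0.0112,0.103,0.0],"delta_rot": [0,0,0],"claw": 10},{"delta_pos": [-0.0117,0.108,0.0],"delta_rot": [0,0,0],"claw": 10},{"delta_pos": [-0.012,0.11,0.0],"delta_rot": [0,0,0],"claw": 10},{"delta_pos": [-0.012,0.11,0.0],"delta_rot": [0,0,0],"claw": 10}]}}

```text
time: 3.65
eef_pos: [0.5886, 0.2732, 0.1158]
tcp_rot: [-0.038, 0.705, 0.039, 0.708]
contact_force: [1.5, 2.8, -0.8]
opening: 0.154
```

Call:
{"fn": "play_rows", "kwargs": {"targets": [{"delta_pos": [-0.0003,0.002,0.0],"delta_rot": [0,0,0],"claw": 10},{"delta_pos": [-0.0005,0.004,0.0],"delta_rot": [0,0,0],"claw": 10},{"delta_pos": [-0.0007,0.006,0.0],"delta_rot": [0,0,0],"claw": 10},{"delta_pos": [-0.0009,0.008,0.0],"delta_rot": [0,0,0],"claw": 10},{"delta_pos": [-0.0009,0.008,0.0],"delta_rot": [0,0,0],"claw": 10},{"delta_pos": [-0.0009,0.008,0.0],"delta_rot": [0,0,0],"claw": 10}]}}

```text
time: 4.15
eef_pos: [0.5877, 0.2811, 0.1158]
tcp_rot: [-0.038, 0.705, 0.039, 0.708]
contact_force: [1.3, -2.3, -0.4]
opening: 0.152
```

Call:
{"fn": "play_rows", "kwargs": {"targets": [{"delta_pos": [-0.0002,0.0015,0.0],"delta_rot": [0,0,0],"claw": 10},{"delta_pos": [-0.0004,0.003,0.0],"delta_rot": [0,0,0],"claw": 10},{"delta_pos": [-0.0005,0.0045,0.0],"delta_rot": [0,0,0],"claw": 10},{"delta_pos": [-0.0005,0.0045,0.0],"delta_rot": [0,0,0],"claw": 10},{"delta_pos": [-0.0005,0.0045,0.0],"delta_rot": [0,0,0],"claw": 10}]}}

```text
time: 4.57
eef_pos: [0.5877, 0.2814, 0.1157]
tcp_rot: [-0.042, 0.705, 0.036, 0.707]
contact_force: [1.8, -14.4, 2.6]
opening: 0.156
```

The cover stopped at its stop: a further command met −14 N with no motion. I'll release and lift.

Call:
{"fn": "play_rows", "kwargs": {"targets": [{"delta_pos": [0,0.0015,0.0],"delta_rot": [0,0,0],"claw": 10},{"delta_pos": [0,0.001,0.0],"delta_rot": [0,0,0],"claw": 45},{"delta_pos": [0,0.001,0.0],"delta_rot": [0,0,0],"claw": 45},{"delta_pos": [0,0.001,0.0],"delta_rot": [0,0,0],"claw": 45},{"delta_pos": [0,0.001,0.0],"delta_rot": [0,0,0],"claw": 45},{"delta_pos": [0,0.001,0.0],"delta_rot": [0,0,0],"claw": 45},{"delta_pos": [0,0,0.02],"delta_rot": [0,0,0],"claw": 45},{"delta_pos": [0,0,0.055],"delta_rot": [0,0,0],"claw": 45},{"delta_pos": [0,0,0.095],"delta_rot": [0,0,0],"claw": 45},{"delta_pos": [0,0,0.1143],"delta_rot": [0,0,0],"claw": 45},{"delta_pos": [0,0,0.1143],"delta_rot": [0,0,0],"claw": 45}]}}

```text
time: 5.48
eef_pos: [0.5906, 0.2828, 0.238]
tcp_rot: [-0.041, 0.701, 0.038, 0.711]
contact_force: [0.1, 0.7, 0.2]
opening: 0.525
```

Call:
{"fn": "play_rows", "kwargs": {"targets": [{"delta_pos": [-0.0,-0.02,0],"delta_rot": [0,0,-0.035],"claw": 45},{"delta_pos": [-0.01,-0.05,0],"delta_rot": [0,0,-0.075],"claw": 45},{"delta_pos": [-0.015,-0.08,0],"delta_rot": [0,0,-0.115],"claw": 45},{"delta_pos": [-0.02,-0.11,0],"delta_rot": [0,0,-0.155],"claw": 45},{"delta_pos": [-0.025,-0.14,0],"delta_rot": [0,0,-0.19],"claw": 45},{"delta_pos": [-0.03,-0.17,0],"delta_rot": [0,0,-0.23],"claw": 45},{"delta_pos": [-0.035,-0.2,0],"delta_rot": [0,0,-0.27],"claw": 45},{"delta_pos": [-0.04,-0.23,0],"delta_rot": [0,0,-0.31],"claw": 45},{"delta_pos": [-0.045,-0.26,0],"delta_rot": [0,0,-0.35],"claw": 45},{"delta_pos": [-0.05,-0.29,0],"delta_rot": [0,0,-0.385],"claw": 45},{"delta_pos": [-0.055,-0.32,0],"delta_rot": [0,0,-0.42],"claw": 45},{"delta_pos": [-0.06,-0.35,0],"delta_rot": [0,0,-0.46],"claw": 45},{"delta_pos": [-0.065,-0.38,0],"delta_rot": [0,0,-0.5],"claw": 45},{"delta_pos": [-0.07,-0.41,0],"delta_rot": [0,0,-0.535],"claw": 45},{"delta_pos": [-0.075,-0.44,0],"delta_rot": [0,0,-0.57],"claw": 45},{"delta_pos": [-0.08,-0.47,0],"delta_rot": [0,0,-0.61],"claw": 45},{"delta_pos": [-0.085,-0.5,0],"delta_rot": [0,0,-0.645],"claw": 45},{"delta_pos": [-0.09,-0.52,0],"delta_rot": [0,0,-0.68],"claw": 45},{"delta_pos": [-0.093,-0.534,0],"delta_rot": [0,0,-0.715],"claw": 45},{"delta_pos": [-0.093,-0.534,0],"delta_rot": [0,0,-0.75],"claw": 45}]}}

```text
time: 7.15
eef_pos: [0.4967, -0.2534, 0.2369]
tcp_rot: [-0.633, -0.303, 0.644, -0.304]
contact_force: [-0.5, 0.3, 0.2]
opening: 0.534
```

Run:
```python
from h import *
from scipy.spatial.transform import Rotation as R
s=ctrl.get_state();A=R.from_quat(s["tcp_rot"]).as_matrix();print(s["time"],s["eef_pos"],s["qpos"].round(2),A.round(3).tolist(),"jaw deg",np.degrees(np.arctan2(A[1,1],A[0,1])))
a=ctrl.read_camera("top")[170:300,165:485];b=ctrl.read_camera("side")[180:260,280:400]
a=cv2.resize(a,(640,260),interpolation=cv2.INTER_CUBIC);b=cv2.resize(b,(480,320),interpolation=cv2.INTER_CUBIC)
o=np.zeros((580,640,3),np.uint8);o[:260]=a;o[260:,:480]=b;cv2.imwrite("pics/c2.png",o)
print("tip side px",proj("side",s["eef_pos"]-[0,0,.025]))
```

```text
7.15 [ 0.49671215 -0.25340952  0.23686033] [-0.65  0.05  1.88 -0.02  1.22  0.04] [[-0.014, 0.776, -0.631], [-0.008, -0.631, -0.776], [-1.0, -0.006, 0.015]] jaw deg -39.120038130348334
tip side px [[349.8965835  165.16583631]]
```

View pics/c2.png

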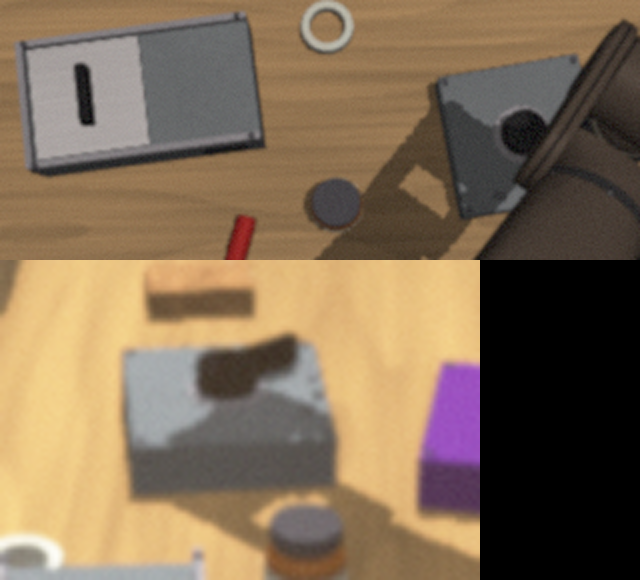

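The top crop shows the cover shut against the left stop bar, and the side crop shows the lever still at rest. I'll finish the wrist turn, descend astride the lever and grip.

Call:
{"fn": "play_rows", "kwargs": {"targets": [{"delta_pos": [-0.002,0.001,-0.02],"delta_rot": [0.0025,-0.0045,-0.035],"claw": 45},{"delta_pos": [-0.002,0.001,-0.05],"delta_rot": [0.0025,-0.0045,-0.0705],"claw": 45},{"delta_pos": [-0.002,0.001,-0.08],"delta_rot": [0.0025,-0.0045,-0.0705],"claw": 45},{"delta_pos": [-0.002,0.001,-0.105],"delta_rot": [0.0025,-0.0045,-0.0705],"claw": 45},{"delta_pos": [-0.002,0.001,-0.125],"delta_rot": [0.0025,-0.0045,-0.0705],"claw": 45},{"delta_pos": [-0.002,0.001,-0.14],"delta_rot": [0.0025,-0.0045,-0.0705],"claw": 45},{"delta_pos": [-0.002,0.001,-0.15],"delta_rot": [0.0025,-0.0045,-0.0705],"claw": 45},{"delta_pos": [-0.002,0.001,-0.152],"delta_rot": [0.0025,-0.0045,-0.0705],"claw": 45},{"delta_pos": [-0.002,0.001,-0.152],"delta_rot": [0.0025,-0.0045,-0.0705],"claw": 45}]}}

```text
time: 8.0
eef_pos: [0.495, -0.2498, 0.0842]
tcp_rot: [-0.667, -0.236, 0.667, -0.233]
contact_force: [-0.2, -0.7, -0.3]
opening: 0.53
```

Run:
```python
from h import *
from scipy.spatial.transform import Rotation as R
s=ctrl.get_state();A=R.from_quat(s["tcp_rot"]).as_matrix();print(s["time"],s["eef_pos"],s["contact_force"],"jaw deg",np.degrees(np.arctan2(A[1,1],A[0,1])),A[:,0])
b=ctrl.read_camera("side")[160:260,290:410]
cv2.imwrite("pics/c3.png",cv2.resize(b,(720,600),interpolation=cv2.INTER_CUBIC))
```

```text
8.0 [ 0.49495173 -0.24980569  0.08420119] [-0.21432864 -0.70982045 -0.27989712] jaw deg -51.28793626740679 [-0.00173982  0.0034155  -0.99999265]
```

View pics/c3.png

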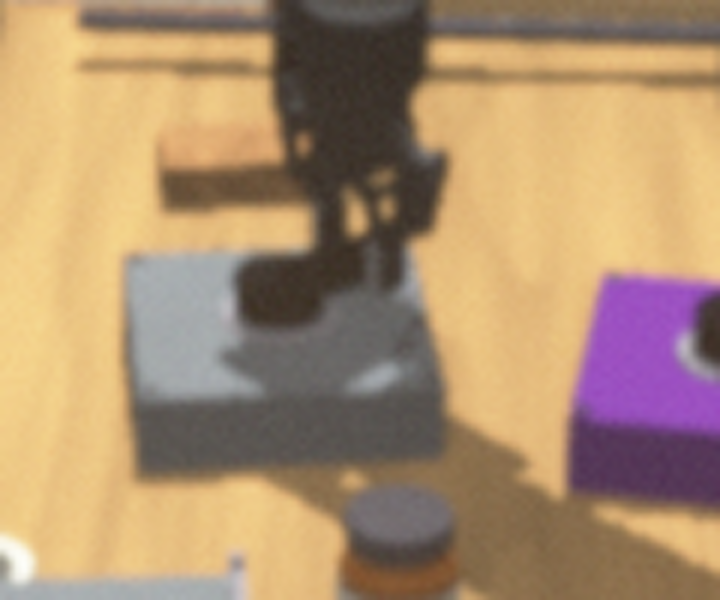

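The crop shows the two fingers either side of the lever, at about (330,270) and (390,270). I'll close on it.

Call:
{"fn": "play_rows", "kwargs": {"targets": [{"delta_pos": [0,-0.0025,0.0],"delta_rot": [0,0,0],"claw": 45},{"delta_pos": [0,-0.0025,0.0],"delta_rot": [0,0,0],"claw": 8},{"delta_pos": [0,-0.0025,0.0],"delta_rot": [0,0,0],"claw": 8},{"delta_pos": [0,-0.0025,0.0],"delta_rot": [0,0,0],"claw": 8},{"delta_pos": [0,-0.0025,0.0],"delta_rot": [0,0,0],"claw": 8},{"delta_pos": [0,-0.0025,0.0],"delta_rot": [0,0,0],"claw": 8},{"delta_pos": [0,-0.0025,0.0],"delta_rot": [0,0,0],"claw": 8},{"delta_pos": [0,-0.0025,0.0],"delta_rot": [0,0,0],"claw": 8},{"delta_pos": [0,-0.0025,0.0],"delta_rot": [0,0,0],"claw": 8}], "newtons": 60}}

```text
time: 8.8
eef_pos: [0.4968, -0.2544, 0.0865]
tcp_rot: [0.668, 0.233, -0.666, 0.235]
contact_force: [2.6, -5.2, 0.8]
opening: 0.128
```

```bash
cat > st.py <<'E'
from h import *
from scipy.spatial.transform import Rotation as R
s=ctrl.get_state();A=R.from_quat(s["tcp_rot"]).as_matrix();p=s["eef_pos"];r=p[:2]-[.5343,-.2215]
jaw=np.degrees(np.arctan2(A[1,1],A[0,1]))
print(s["time"],p.round(4),"F",s["contact_force"].round(1),"M",s["wrist_torque"].round(2),"open",s["opening"].round(3),"jaw",jaw.round(2),"r",np.hypot(*r).round(4),"ang",(np.degrees(np.arctan2(r[1],r[0]))%360).round(2),"lever by jaw",(jaw-90)%360)
E
python3 - <<'E'
from st import *
for rr in(.050,):
  a0=np.arctan2(r[1],r[0]);R0=np.hypot(*r)
  for d in range(5,70,5):
    a=a0-np.radians(d);print(d,(R0*np.array([np.cos(a),np.sin(a)])-r).round(4),round(-d/180,4))
E
```

```text
Traceback (most recent call last):
  File "st.py", line 5, in <module>
    print(s["time"],p.round(4),"F",s["contact_force"].round(1),"M",s["wrist_torque"].round(2),"open",s["opening"].round(3),"jaw",jaw.round(2),"r",np.hypot(*r).round(4),"ang",(np.degrees(np.arctan2(r[1],r[0]))%360).round(2),"lever by jaw",(jaw-90)%360)
                                                                                                     ^^^^^^^^^^^^^^^^^^
AttributeError: 'float' object has no attribute 'round'
```

```bash
sed -i 's/s\["opening"\].round(3)/round(s["opening"],3)/' st.py
python3 - <<'E'
from st import *
a0=np.arctan2(r[1],r[0]);R0=np.hypot(*r)
for d in range(5,70,5):
    a=a0-np.radians(d);print(d,(R0*np.array([np.cos(a),np.sin(a)])-r).round(4),round(-d/180,4))
E
```

```text
8.8 [ 0.4968 -0.2544  0.0865] F [ 2.6 -5.2  0.8] M [-0.6  -0.42 -0.07] open 0.128 jaw -51.32 r 0.0499 ang 221.23 lever by jaw 218.68318115674046
5 [-0.0027  0.0034] -0.0278
10 [-0.0051  0.007 ] -0.0556
15 [-0.0072  0.0108] -0.0833
20 [-0.009   0.0148] -0.1111
25 [-0.0104  0.0189] -0.1389
30 [-0.0114  0.0232] -0.1667
35 [-0.0121  0.0275] -0.1944
40 [-0.0124  0.0318] -0.2222
45 [-0.0123  0.0361] -0.25
50 [-0.0118  0.0405] -0.2778
55 [-0.0109  0.0447] -0.3056
60 [-0.0097  0.0489] -0.3333
65 [-0.0081  0.053 ] -0.3611
```

Call:
{"fn": "play_rows", "kwargs": {"targets": [{"delta_pos": [-0.0027,0.0034,0],"delta_rot": [0,0,-0.0278],"claw": 8},{"delta_pos": [-0.0051,0.007,0],"delta_rot": [0,0,-0.0556],"claw": 8},{"delta_pos": [-0.0072,0.0108,0],"delta_rot": [0,0,-0.0833],"claw": 8},{"delta_pos": [-0.009,0.0148,0],"delta_rot": [0,0,-0.1111],"claw": 8},{"delta_pos": [-0.0104,0.0189,0],"delta_rot": [0,0,-0.1389],"claw": 8},{"delta_pos": [-0.0114,0.0232,0],"delta_rot": [0,0,-0.1667],"claw": 8},{"delta_pos": [-0.0121,0.0275,0],"delta_rot": [0,0,-0.1944],"claw": 8},{"delta_pos": [-0.0124,0.0318,0],"delta_rot": [0,0,-0.2222],"claw": 8},{"delta_pos": [-0.0123,0.0361,0],"delta_rot": [0,0,-0.25],"claw": 8},{"delta_pos": [-0.0118,0.0405,0],"delta_rot": [0,0,-0.2778],"claw": 8},{"delta_pos": [-0.0118,0.0405,0],"delta_rot": [0,0,-0.2778],"claw": 8},{"delta_pos": [-0.0118,0.0405,0],"delta_rot": [0,0,-0.2778],"claw": 8}]}}

```text
time: 9.8
eef_pos: [0.4865, -0.2126, 0.0865]
tcp_rot: [0.706, -0.07, -0.702, -0.068]
contact_force: [7.5, 1.1, -3.6]
opening: 0.125
```

Run:
```python
from st import *
a0=np.arctan2(r[1],r[0]);R0=np.hypot(*r)
for d in range(2,24,2):
    a=a0-np.radians(d);print(d,(R0*np.array([np.cos(a),np.sin(a)])-r).round(4),round(-d/180,4))
```

```text
9.8 [ 0.4865 -0.2126  0.0865] F [ 7.5  1.1 -3.6] M [ 0.46 -1.19  0.64] open 0.125 jaw -101.2 r 0.0486 ang 169.43 lever by jaw 168.80431619477795
2 [0.0003 0.0017] -0.0111
4 [0.0007 0.0033] -0.0222
6 [0.0012 0.0049] -0.0333
8 [0.0017 0.0066] -0.0444
10 [0.0023 0.0082] -0.0556
12 [0.0029 0.0097] -0.0667
14 [0.0036 0.0113] -0.0778
16 [0.0043 0.0128] -0.0889
18 [0.0051 0.0143] -0.1
20 [0.0059 0.0158] -0.1111
22 [0.0068 0.0173] -0.1222
```

Call:
{"fn": "play_rows", "kwargs": {"targets": [{"delta_pos": [0.001,0.0017,0],"delta_rot": [0,0,-0.0111],"claw": 8},{"delta_pos": [0.0017,0.0033,0],"delta_rot": [0,0,-0.0222],"claw": 8},{"delta_pos": [0.0022,0.0049,0],"delta_rot": [0,0,-0.0333],"claw": 8},{"delta_pos": [0.0027,0.0066,0],"delta_rot": [0,0,-0.0444],"claw": 8},{"delta_pos": [0.0033,0.0082,0],"delta_rot": [0,0,-0.0556],"claw": 8},{"delta_pos": [0.0033,0.0082,0],"delta_rot": [0,0,-0.0556],"claw": 8},{"delta_pos": [0.0033,0.0082,0],"delta_rot": [0,0,-0.0556],"claw": 8}]}}

```text
time: 10.38
eef_pos: [0.4891, -0.2037, 0.0865]
tcp_rot: [0.696, -0.13, -0.694, -0.129]
contact_force: [-2.0, 1.9, 3.6]
opening: 0.126
```

Run:
```python
from st import *
a=ctrl.read_camera("top")[195:285,375:475];b=ctrl.read_camera("side")[190:250,300:380]
o=np.zeros((560,800,3),np.uint8);o[:400,:400]=cv2.resize(a,(400,400),interpolation=cv2.INTER_CUBIC);o[:400,400:]=cv2.resize(b,(400,400),interpolation=cv2.INTER_CUBIC);cv2.imwrite("pics/c4.png",o[:400])
```

```text
10.3833 [ 0.4891 -0.2037  0.0865] F [-2.   1.9  3.6] M [0.21 0.2  0.35] open 0.126 jaw -111.07 r 0.0485 ang 158.53 lever by jaw 158.9264208499327
```

View pics/c4.png

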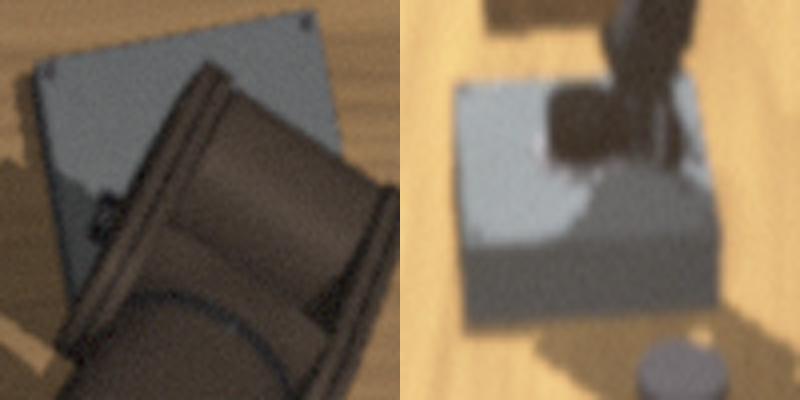

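Side crop: fingers still astride the lever, now turned toward the near-left side of the pod. In the top crop the wrist covers the third mark. By jaw angle the dial is at about 1.03 rad, so I'll advance a little and watch the spring moment.

Call:
{"fn": "play_rows", "kwargs": {"targets": [{"delta_pos": [0.0003,0.0008,0],"delta_rot": [0,0,-0.005],"claw": 8},{"delta_pos": [0.0006,0.0015,0],"delta_rot": [0,0,-0.01],"claw": 8},{"delta_pos": [0.0006,0.0015,0],"delta_rot": [0,0,-0.01],"claw": 8},{"delta_pos": [0.0006,0.0015,0],"delta_rot": [0,0,-0.01],"claw": 8},{"delta_pos": [0.0006,0.0015,0],"delta_rot": [0,0,-0.01],"claw": 8}]}}

```text
time: 10.9
eef_pos: [0.4897, -0.2023, 0.0865]
tcp_rot: [0.694, -0.141, -0.692, -0.14]
contact_force: [-1.1, 0.8, 2.7]
opening: 0.129
```

```bash
python3 st.py
```

```text
10.9 [ 0.4897 -0.2023  0.0865] F [-1.1  0.8  2.7] M [0.11 0.13 0.46] open 0.129 jaw -112.89 r 0.0485 ang 156.68 lever by jaw 157.10526990875383
```

Run:
```python
from h import *
for i in range(12): im=ctrl.read_camera("top")
import st
hsv=cv2.cvtColor(im,cv2.COLOR_BGR2HSV);blk=((hsv[...,2]<45)*255).astype(np.uint8)
c=blobs(blk,185,185,230,240)[0];h=cast("top",cv2.boxPoints(cv2.minAreaRect(c)),.11).mean(0)
d=(h-[.593,.2198])@[-np.sin(.108),np.cos(.108)];print("handle",h,"q ~",d+.062)
cv2.imwrite("pics/top5.png",im)
```

```text
11.5 [ 0.4897 -0.2023  0.0865] F [-1.   1.1  2.5] M [0.09 0.17 0.41] open 0.126 jaw -112.91 r 0.0485 ang 156.69 lever by jaw 157.08677411132547
handle [0.58683866 0.27831403] q ~ 0.12083723749965221
```

View pics/top5.png

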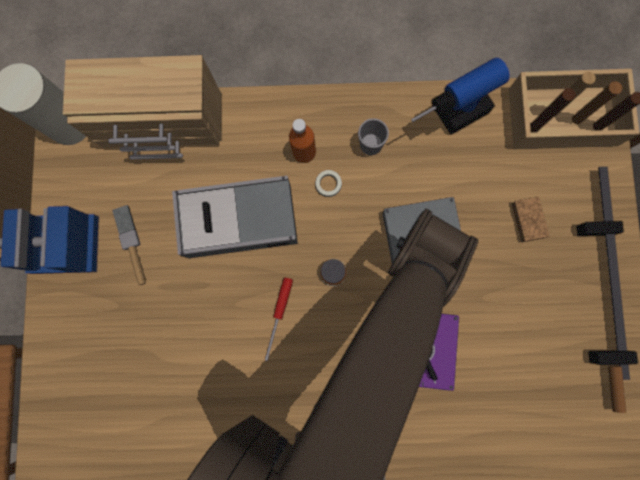

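The picture shows the cover shut (handle at (207,217)), the bystanders where they were, and the gripper over the grey pod. The pose stayed steady for 0.6 s, so I'm handing in.

```bash
python3 -c "
from plant import ctrl
print(ctrl.sign_off())"
```

```text
the job is handed in; nothing more can be done
None
```

I shut the cover first, then turned the grey pod's lever clockwise to about the third click, and handed in at 11.5 s with the fingers still gripping it.

- **Cover:** I pulled it by its handle until it met the stop, where a further push gave −14 N with no movement. The last top picture puts the joint at about 0.121, against 0.12 for fully shut.
- **Dial:** by the jaw angle it is held at about 1.067 rad, just past the third click at 1.05 and short of the end stop at 1.12. The moment at the wrist was 0.41 to 0.46 N m, which fits the spring there. The pose did not change over 0.6 s of holding.
- **Disagreement:** the angle worked out from the gripper's position about my estimated dial axis gave roughly 3° more turn than the jaw angle. I trusted the jaw angle because it agreed with the spring moment.
- **Not checked by eye:** the wrist hid the lever and the third mark from the top camera.
- **Other things on the bench:** those in view look unmoved. The arm hid part of the purple pod in the last picture, but I never went to it.

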